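# Seat a turbo bearing cartridge in the spring jig and hold it down

## Robot

A 6-joint arm with a two-finger parallel gripper is mounted at the origin on the work surface. World frame = base frame: x ahead of the robot, y to its left, z up, the work surface at z = 0. Lengths are in m, angles in rad, forces in N, time in s.
With the tool pointing down it reaches from about 0.3 to 0.825 m from the base axis. Payload 5.4 kg.
Tool frame: the origin (TCP) lies at the very end of the fingers, on their centre line; the grasp point (between the pads) lies 19 mm behind it; z points along the fingers, y is the line along which they close (so a half turn about z gives the same grasp; the last joint's range is limited). The gripper opens to 92 mm and grips with 3 to 60 N. Pads are 20 mm wide; open, the fingers measure 128 mm over their backs; the gripper's body (75 mm by 189 mm) begins 69 mm behind the grasp point.
Start: joints at [-1.507, 0.158, 1.597, -0, 1.386, -0.21], TCP at [0.155, -0.554, 0.188] pointing down, gripper open.
Joint ranges: [-2.91, 2.91], [-0.94, 2.29], [0.18, 2.7], [-1.29, 4.43], [0.17, 2.64], [-3, 3]. Speed limits (rad/s): [2.57, 2.57, 3.14, 3.14, 3.14, 3.14].

## Interface

Orientations are given as a rotation vector (axis times angle).
In Python, from plant import telemetry, snapshot, camera_params, ticket gives the robot as it stands.
- The arm moves only by the tool drive_tool, never from a script. Its argument "deltas" is a list of rows, each a list of 7 numbers: the turn, a rotation vector about the tool's x, y, z normalised to -1 to 1, where 1 is 5 degrees, then the shift along the tool's x, y, z normalised to -1 to 1, where 1 is 0.06 m, then the opening, from -1 (shut) to 1 (fully open). A call has 1 to 12 rows; each row shifts and turns the commanded pose from where the row before left it, along the tool's axes as they then stand; what a row does not reach is not made up. A row lasts 1/8 s, in which the tool goes at most 62.5 mm and 10.7 degrees, less where a joint would pass 70% of its speed; a pose out of reach is approached as far as the arm can. A call with a number of a shift or a turn outside -1 to 1 is refused whole. A call with a gripper value outside its range is refused whole. The fingers move at their own pace and stop on an object; "newtons" is the grip in N (left out, the last holds). Time passes only in rows, so rows that do not move let the fingers close. It gives the time, the measured TCP pose, the force, the opening and the grip force at its end, in the units of the state.
- telemetry.get_obs(): the state, without advancing time (a new reading comes with each control period).
- snapshot(name): name is "scene" or "top" or "wrist"; returns (picture, depth): 420x560x3 uint8, red, green, blue; 420x560 float32, m along the optical axis (not along the pixel's ray), 0 where there is no reading.
- camera_params(name): a dict with "fx", "fy", "cx", "cy" (pixels), "rvec" (rotation vector, rad) and "tvec" (3), from world to camera coordinates, as OpenCV has them; the wrist camera has in their place "tool_from_camera" (4x4, takes a point from camera to tool coordinates, whose origin is the TCP and whose axes are the flange's). Camera axes: x right, y down, z forward; pixel columns grow to the right and rows downward; lengths in m; the calibration is good to about 2 mm. A picture is of the moment at which its call begins: read the wrist's pose just before it. camera_params takes no time and is no camera call.
- ticket.job_done(): hands the job in; it is judged then, once.
The state is a dict: "clock": time; "qpos": joint angles; "qvel": joint speeds; "tau": joint torques, N m; "ee_pos": TCP position; "tool_rot": TCP orientation; "force": force on the tool from outside, world axes, zero at the start; "wrist_torque": the same for the moment, N m; "width": finger opening in m; "grasp_force": force on a finger pad.
Only numpy, scipy, OpenCV 4.12 (cv2) and the standard library are available. Lean on these libraries where they do the work, as an engineer would, in place of code of your own. Each camera call takes 0.05 s, during which the arm holds its last target. There are 200 camera calls.

## Task

On the blue jig, slide the red grip of the yellow transport lock all the way out to its end stop, so that the round nest is open. Then take the turbo bearing cartridge (the flanged one with the tall neck), put it upright, spigot down, into the nest and press it straight down against the brass sprung plunger, without ramming it, until its flange sits firmly on the steel ring. Finish while still holding it pressed down there - do not let go, the spring would lift it again - and leave the other things on the bench alone.

Things in the scene. Friction and masses are not known exactly. Their poses are not given: they have to be found in the camera images.
- jig: Spring jig, fixed: blue plate 100 x 186 x 12 mm. Origin on the bench under the centre of the round nest. Jig +y runs along the plate from nest to lock, the way the lock slides open (plate y = -51 to 135 mm, x = -50 to 50 mm). An aluminium bed 36 mm wide, 40 mm high, carries the lock from y = 37 mm to the 48 mm high steel end-stop block at 127 mm.
- seat: The fixed steel ring of the nest on the jig, the hard stop: outer diameter 68, bore 46 mm, 28 mm tall, its top 40 mm above the bench. Origin at the centre of its underside, 12 mm above the bench; axes as the jig.
- seat_top (a point): Centre of the nest at the height of the steel ring's top face, 40 mm above the bench; the cartridge's flange must come down onto this face.
- plunger (a joint): Brass sprung plunger, 30 mm disc in the bore of the ring. Value in m: 0 = up (face 6 mm below the ring's top), grows when pressed. It pushes up with about 6 N when up and 12 N at 0.016, where the cartridge's flange meets the ring; its own travel ends at 0.020, so the ring is the stop. The cartridge's weight alone does not press it down.
- lock_slide (a joint): Transport lock: yellow tongue 30 mm wide, 80 mm long, 4 mm thick (top 45 mm above the bench), sliding along jig +y. Value in m: 0 = fully locked (tongue over half of the nest, nothing can enter), 0.050 = end stop, nest clear. Friction about 2.5 N; it stays where it is left.
- lock_grip (a point): Centre of the top of the lock's red grip block, 75 mm above the bench. The block is 20 mm along jig x, 24 mm along jig y and 30 mm tall, standing on the yellow tongue, 63 mm along jig +y from the nest centre when locked and 113 mm when fully open. It can be pinched from above across jig x, or pushed.
- cartridge: Loose turbo bearing cartridge, about 0.35 kg, upright on the bench, round. Origin: centre of its underside, z up. From below: steel spigot diameter 42, 22 mm long, 4 mm chamfer; flange diameter 62 at 22 to 30 mm, six dark bolt holes; aluminium neck diameter 36 at 30 to 75 mm (grip here); brass shaft end diameter 10 at 75 to 85 mm. The spigot has 2 mm play all round in the ring.
- comp_wheel: Bystander: loose aluminium compressor wheel, bladed cone, 54 mm diameter, 30 mm tall. Origin at the centre of its underside. Leave alone.
- seal_ring: Bystander: loose brass ring, 60 mm outer diameter, 36 mm hole, 12 mm tall. Origin at the centre of its underside. Leave alone.
- hammer: Bystander: hammer lying at the far side of the bench. Leave alone.
- wrench: Bystander: wrench lying on the left of the bench. Leave alone.
- spray_can: Bystander: spray can, 60 mm diameter, 170 mm tall, standing at the left. Origin at the centre of its underside. Leave alone.
- red_tin: Bystander: red tin with black cap, 76 mm diameter, 100 mm tall, standing at the far left. Origin at the centre of its underside. Leave alone.
Mind the look-alikes: they are no part of the job. What is shaped like the cartridge but green is not meant. What is shaped like the jig but green is not meant.

How it is judged:
By the outcome, as a careful person would: the job done as asked, in the order asked, and still so for the second after the job is handed in, while the arm keeps its last pose, push and grip.
It also fails if it takes over 58 s, if anything falls off the work surface, if the arm or the gripper's body presses on something with over 40 N, if the wrist force passes 120 N, or if a joint passes its speed limit or range.

## Working session

There is one attempt and no reset: what is moved stays moved. The work goes in short steps, Python scripts to look and compute and a tool call to move; the robot and the scene stay as the last step left them, time stands still between calls to the robot, and variables do not carry over. Pictures are saved under pics/ and viewed, at most 10 in all, crops included, and the job is handed in when it is done.

Besides the shell and the picture viewer there is one more tool, called after "Request:" by a JSON object that holds its "api" and its "payload", one argument or row to a line. drive_tool: Moves the arm, as the interface text tells. Its arguments: {"type":"object","properties":{"deltas":{"type":"array","items":{"type":"array","items":{"type":"number","minimum":-1,"maximum":1}}},"newtons":{"type":"number"}},"required":["deltas"]}

```bash
mkdir -p pics; ls; python3 - <<'E'
from plant import telemetry, snapshot, camera_params
import cv2,numpy as np
o=telemetry.get_obs();print({k:np.round(v,3) for k,v in o.items()})
for n in("top","scene"):
    p,d=snapshot(n);cv2.imwrite(f"pics/{n}0.png",p[...,::-1]);np.save(f"{n}0.npy",d);print(n,camera_params(n))
print(camera_params("wrist"))
E
```

```text
pics
{'clock': np.float64(0.0), 'qpos': array([-1.507,  0.159,  1.598, -0.   ,  1.386, -0.21 ]), 'qvel': array([-0.   ,  0.   ,  0.002,  0.001, -0.001,  0.   ]), 'tau': array([-0.0000e+00, -3.8558e+01, -3.2210e+01,  7.0000e-02,  3.8000e-02,
       -0.0000e+00]), 'ee_pos': array([ 0.155, -0.553,  0.187]), 'tool_rot': array([-3.11 , -0.428, -0.   ]), 'force': array([-0.541,  0.272, -0.254]), 'wrist_torque': array([-0.082, -0.001, -0.032]), 'grasp_force': np.float64(0.0), 'width': np.float64(0.092)}
top {'fx': 495.0900447983346, 'fy': 495.0900447983346, 'cx': 278.6088499402503, 'cy': 202.3748813363349, 'rvec': array([ 2.17016211, -2.11528633,  0.18353503]), 'tvec': array([0.0582153 , 0.60831427, 1.1021352 ])}
scene {'fx': 432.04624249934756, 'fy': 432.04624249934756, 'cx': 284.25967565922014, 'cy': 205.46594821074993, 'rvec': array([ 0.79761049,  2.7265046 , -0.83725469]), 'tvec': array([ 0.44382361, -0.24064781,  1.53768778])}
{'fx': 362.04269111122426, 'fy': 362.04269111122426, 'cx': 287.4978173700133, 'cy': 209.01728136673736, 'tool_from_camera': array([[-1.42675060e-03, -9.71924693e-01, -2.35287812e-01,
         6.53894276e-02],
       [ 9.99998982e-01, -1.38397150e-03, -3.46949893e-04,
        -2.31981486e-04],
       [ 1.15775430e-05, -2.35288068e-01,  9.71925679e-01,
        -1.96235573e-01],
       [ 0.00000000e+00,  0.00000000e+00,  0.00000000e+00,
         1.00000000e+00]])}
```

View pics/top0.png

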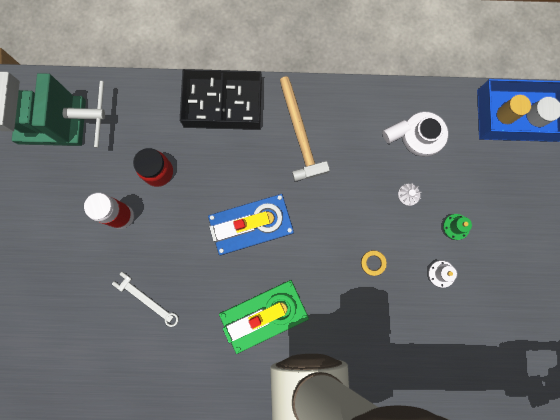

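View pics/scene0.png

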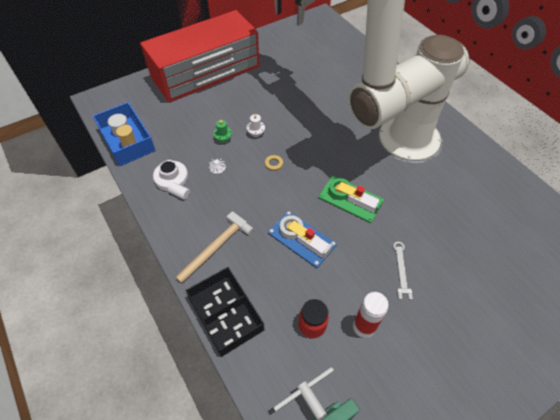

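Top view: the blue jig is at (250,224), its nest at (268,217) and its red grip at (240,225). The green jig at (263,316) is a decoy. Cartridge candidates are the silver one at (442,274) and the green one at (457,226). The silver one fits: flange with dark holes, aluminium neck and brass shaft end. I'll measure it and confirm in a crop.

```bash
cat > h.py <<'E'
import cv2,numpy as np
from plant import telemetry, snapshot, camera_params
from scipy.spatial.transform import Rotation as R
def cam(n,o=None):
    c=camera_params(n);K=np.array([[c['fx'],0,c['cx']],[0,c['fy'],c['cy']],[0,0,1]])
    if n=='wrist':
        T=np.eye(4);T[:3,:3]=R.from_rotvec(o['tool_rot']).as_matrix();T[:3,3]=o['ee_pos'];W=T@c['tool_from_camera']
        return K,W[:3,:3],W[:3,3]
    r=R.from_rotvec(c['rvec']).as_matrix();return K,r.T,-r.T@c['tvec']
def ray(n,uv,z,o=None):
    K,Rm,t=cam(n,o);uv=np.atleast_2d(uv).astype(float)
    d=(Rm@np.linalg.inv(K)@np.c_[uv,np.ones(len(uv))].T).T
    return t+d*((z-t[2])/d[:,2])[:,None]
def proj(n,P,o=None):
    K,Rm,t=cam(n,o);q=(K@(Rm.T@(np.atleast_2d(P)-t).T)).T;return q[:,:2]/q[:,2:]
def blobs(p,lo,hi,box=None,amin=30):
    h=cv2.cvtColor(p,cv2.COLOR_RGB2HSV);m=cv2.inRange(h,np.array(lo),np.array(hi))
    if box: k=np.zeros_like(m);k[box[1]:box[3],box[0]:box[2]]=1;m=m*k
    n,l,s,c=cv2.connectedComponentsWithStats(m)
    return m,l,sorted([(int(s[i,4]),c[i].round(1).tolist(),i) for i in range(1,n) if s[i,4]>=amin],reverse=True)
E
python3 - <<'E'
from h import *
p=cv2.imread('pics/top0.png')[...,::-1].copy();s=cv2.imread('pics/scene0.png')[...,::-1].copy()
bx={'top':(200,185,300,260),'scene':(262,205,342,270)}
for n,im in(('top',p),('scene',s)):
    m,l,b=blobs(im,(100,120,60),(125,255,255),bx[n]);ys,xs=np.where(m>0)
    rc=cv2.minAreaRect(np.c_[xs,ys].astype(np.float32));c=ray(n,cv2.boxPoints(rc),.012);print(n,'plate',len(xs),c.round(4).tolist(),c.mean(0).round(4),
      [round(float(np.linalg.norm(c[i]-c[i-1])),3) for i in range(4)])
    m,l,b=blobs(im,(0,150,120),(6,255,255),bx[n],10);print('red',b,[ray(n,x[1],.075).round(4).tolist() for x in b])
    m,l,b=blobs(im,(22,130,120),(35,255,255),bx[n],10);print('yel',b,[ray(n,x[1],.045).round(4).tolist() for x in b])
# cartridge flange top z=.030, brass tip z=.085
for n,im,b0 in(('top',p,(422,255,462,292)),('scene',s,(242,108,270,140))):
    m,l,b=blobs(im,(0,0,110),(179,70,255),b0,10);print(n,'cart',b,ray(n,b[0][1],.03).round(4).tolist())
    ys,xs=np.where(l==b[0][2]);e=cv2.minEnclosingCircle(np.c_[xs,ys].astype(np.float32));print(e,ray(n,e[0],.03).round(4))
    m,l,b=blobs(im,(12,100,80),(35,255,255),b0,3);print('tip',b,[ray(n,x[1],.085).round(4).tolist() for x in b])
a=cv2.resize(p[245:300,410:490],None,fx=5,fy=5,interpolation=2);c=cv2.resize(p[185:265,195:305],None,fx=3.6,fy=3.6,interpolation=2)
o=np.zeros((288,800,3),np.uint8);o[:275,:400]=a;o[:288,400:796]=c[:288,:396];cv2.imwrite('pics/crop.png',o[...,::-1])
E
```

```text
top plate 1765 [[0.5765, 0.2435, 0.012], [0.6356, 0.0664, 0.012], [0.5405, 0.0358, 0.012], [0.483, 0.211, 0.012]] [0.5589 0.1392 0.012 ] [0.099, 0.187, 0.1, 0.184]
red [(81, [238.9, 223.8], 1)] [[[0.5511, 0.1622, 0.075]]]
yel [(360, [256.9, 220.4], 1)] [[[0.5636, 0.123, 0.045]]]
scene plate 632 [[0.6342, 0.0737, 0.012], [0.54, 0.0255, 0.012], [0.4824, 0.2109, 0.012], [0.5742, 0.2499, 0.012]] [0.5577 0.14   0.012 ] [0.186, 0.106, 0.194, 0.1]
red [(39, [309.4, 232.5], 1)] [[[0.5522, 0.1662, 0.075]]]
yel [(147, [297.5, 229.2], 1)] [[[0.5634, 0.1245, 0.045]]]
top cart [(1175, [441.5, 273.0], 1)] [[0.4539, -0.3079, 0.03]]
((441.5, 273.0), 26.53780746459961) [[ 0.4539 -0.3079  0.03  ]]
tip [(18, [449.9, 273.3], 1)] [[[0.4522, -0.3079, 0.085]]]
scene cart [(813, [255.7, 122.3], 1)] [[0.4368, -0.3289, 0.03]]
((255.5, 123.5), 20.554903030395508) [[ 0.4404 -0.3242  0.03  ]]
tip [] []
```

View pics/crop.png

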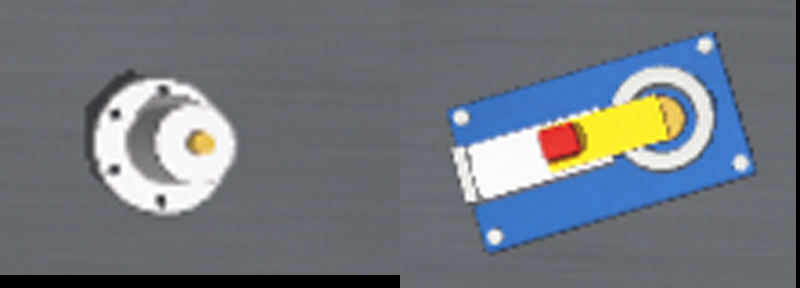

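The crop confirms the silver cartridge at (0.452,-0.308), and the blue jig with its nest near (0.572,0.099). I'll move over the lock grip first.

Request:
{"api": "drive_tool", "payload": {
  "deltas": [
    [0,0,0,0.6,-0.6,0,1],
    [0,0,0,0.6,-0.6,0,1],
    [0,0,0,0.6,-0.6,0,1],
    [0,0,0,0.6,-0.6,0,1],
    [0,0,0,0.6,-0.6,0,1],
    [0,0,0,0.6,-0.6,0,1],
    [0,0,0,0.6,-0.6,0,1],
    [0,0,0,0.6,-0.6,0,1],
    [0,0,0,0.6,-0.6,0,1],
    [0,0,0,0.6,-0.6,0,1],
    [0,0,0,0.6,-0.6,0,1],
    [0,0,0,0.6,-0.6,0,1]
  ]
}}

```text
clock: 1.6
ee_pos: [0.455, -0.0192, 0.1875]
tool_rot: [3.112, 0.429, -0.0]
force: [0.4, -0.3, 0.5]
width: 0.0917
grasp_force: 0.0
```

Request:
{"api": "drive_tool", "payload": {
  "deltas": [
    [0,0,0,0.6,-0.6,0,1],
    [0,0,0,0.6,-0.6,0,1],
    [0,0,0,0.4,-0.6,0,1],
    [0,0,0,0.4,-0.6,0,1],
    [0,0,-1,0,0,0,1],
    [0,0,-1,0,0,0,1],
    [0,0,-1,0,0,0,1],
    [0,0,-1,0,0,0,1],
    [0,0,-1,0,0,0,1],
    [0,0,-1,0,0,0,1],
    [0,0,-1,0,0,0,1],
    [0,0,-1,0,0,0,1]
  ]
}}

```text
clock: 3.1
ee_pos: [0.5307, 0.1502, 0.1872]
tool_rot: [-2.775, -1.471, 0.002]
force: [-0.5, -0.4, 0.1]
width: 0.092
grasp_force: 0.0
```

Request:
{"api": "drive_tool", "payload": {
  "deltas": [
    [0,0,-1,0,0,0,1],
    [0,0,-1,0,0,0,1],
    [0,0,-1,0,0,0,1],
    [0,0,-1,0,0,0,1],
    [0,0,-1,0,0,0,1],
    [0,0,-1,0,0,0,1],
    [0,0,-1,0,0,0,1],
    [0,0,-1,0,0,0,1],
    [0,0,-1,0,0,0,1],
    [0,0,-1,0,0,0,1],
    [0,0,-0.5,0,0,0,1],
    [0,0,0,0,0,0,1]
  ]
}}

```text
clock: 4.6
ee_pos: [0.5308, 0.1502, 0.1872]
tool_rot: [-1.843, -2.544, 0.001]
force: [0.3, 0.5, -0.0]
width: 0.092
grasp_force: 0.0
```

```bash
python3 - <<'E'
from h import *
o=telemetry.get_obs();p,d=snapshot('wrist');cv2.imwrite('pics/w1.png',p[...,::-1])
print(o['ee_pos'],R.from_rotvec(o['tool_rot']).as_matrix().round(3),o['qpos'],o['clock'])
m,l,b=blobs(p,(0,150,100),(6,255,255));print('red',b)
for x in b[:2]:
    ys,xs=np.where(l==x[2]);print(ray('wrist',x[1],.075,o))
m,l,b=blobs(p,(100,120,60),(125,255,255));print(b[:3])
E
```

```text
[0.53081268 0.15019914 0.18721137] [[-0.312  0.95  -0.001]
 [ 0.95   0.312 -0.   ]
 [ 0.    -0.001 -1.   ]] [ 5.66556317e-02  9.93697711e-02  1.66284801e+00  2.06056830e-06
  1.38029802e+00 -2.60284042e-01] 4.6
red [(3882, [507.9, 28.8], 1), (591, [58.6, 159.7], 2), (521, [312.8, 191.0], 3)]
[[0.65186639 0.33312912 0.075     ]]
[[0.33489711 0.12238177 0.075     ]]
[(1977, [273.9, 156.6], 1), (1656, [300.6, 260.2], 8), (1288, [347.8, 160.3], 2)]
```

View pics/w1.png

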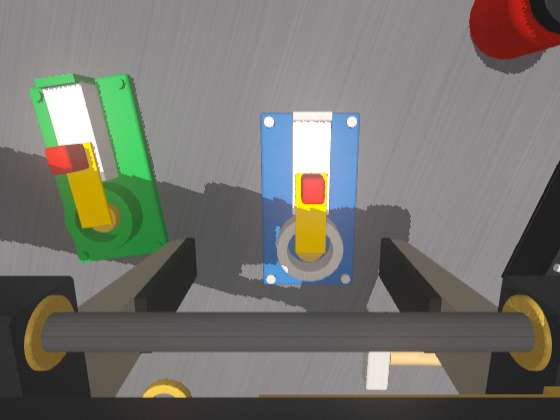

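Wrist view: blue jig is square to the tool, with the red grip at (313,190) and the ring centred near (311,247).

```bash
python3 - <<'E'
from h import *
o=telemetry.get_obs();p=cv2.imread('pics/w1.png')[...,::-1].copy()
m,l,b=blobs(p,(0,150,60),(6,255,255),(290,165,335,215));ys,xs=np.where(m>0);print('red x',xs.min(),xs.max(),ys.min(),ys.max())
Rm=R.from_rotvec(o['tool_rot']).as_matrix()
g=ray('wrist',[313,188],.075,o)[0]
h=cv2.cvtColor(p,cv2.COLOR_RGB2HSV)
m,l,b=blobs(p,(0,0,90),(179,60,255),(270,212,352,284));ys,xs=np.where(m>0);print(b,xs.min(),xs.max(),ys.min(),ys.max())
m2,_,_=blobs(p,(100,120,40),(125,255,255),(255,105,365,290));ys,xs=np.where(m2>0);rc=cv2.minAreaRect(np.c_[xs,ys].astype(np.float32))
bx=cv2.boxPoints(rc);c=ray('wrist',bx,.012,o);print(bx.round(),[round(float(np.linalg.norm(c[i]-c[i-1])),3) for i in range(4)],c.mean(0))
yj=Rm[:2,0];n=c.mean(0)[:2]-.042*yj;print('nest',n,'grip0',n+.063*yj,'grip seen',g)
print('nest ring',ray('wrist',[311,247],.04,o))
print('d tool to grip',Rm.T@(g-o['ee_pos']))
E
```

```text
red x 302 323 179 203
[(2094, [309.2, 253.4], 1), (76, [345.0, 278.4], 6), (48, [272.0, 278.4], 5)] 270 349 212 283
[[261. 113.]
 [359. 113.]
 [359. 283.]
 [261. 283.]] [0.183, 0.097, 0.183, 0.109] [0.55815032 0.14105679 0.012     ]
nest [0.57122714 0.10114443] grip0 [0.55161191 0.16101297] grip seen [0.54826137 0.16641698 0.075     ]
nest ring [[0.57019364 0.10384777 0.04      ]]
d tool to grip [0.00993824 0.02166273 0.11227985]
```

Request:
{"api": "drive_tool", "payload": {
  "deltas": [
    [0,0,0,0.1,0.37,0,0],
    [0,0,0,0,0,0.5,0],
    [0,0,0,0,0,0.5,0],
    [0,0,0,0,0,0.5,0],
    [0,0,0,0,0,0.5,0],
    [0,0,0,0,0,0.25,0],
    [0,0,0,0,0,0,0],
    [0,0,0,0,0,0,-1],
    [0,0,0,0,0,0,-1],
    [0,0,0,0,0,0,-1],
    [0,0,0,0,0,0,-1],
    [0,0,0,0,0,0,-1]
  ],
  "newtons": 12
}}

```text
clock: 6.15
ee_pos: [0.5504, 0.1629, 0.0528]
tool_rot: [1.842, 2.545, 0.0]
force: [-0.5, -0.0, 0.1]
width: 0.0007
grasp_force: 0.0
```

```bash
python3 - <<'E'
from h import *
o=telemetry.get_obs();print(o['width'],o['grasp_force'])
a,_=snapshot('wrist');b,_=snapshot('top')
cv2.imwrite('pics/w2.png',np.hstack([cv2.resize(a,(400,300)),cv2.resize(b[170:275,180:320],(400,300))])[...,::-1])
E
```

```text
0.0006913516221635052 0.0
```

View pics/w2.png

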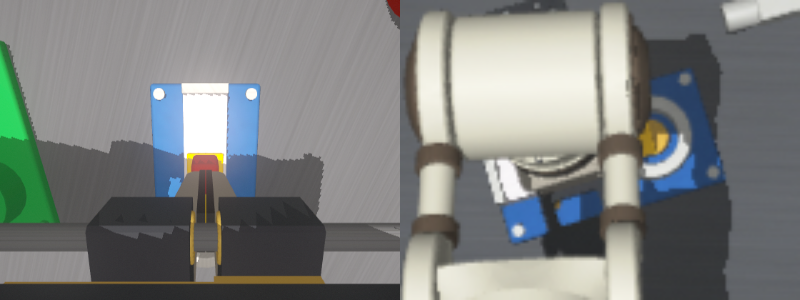

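```bash
python3 - <<'E'
from h import *
o=telemetry.get_obs();p,_=snapshot('wrist');Rm=R.from_rotvec(o['tool_rot']).as_matrix()
m,l,b=blobs(p,(0,150,60),(6,255,255),(240,180,340,290),5);ys,xs=np.where(m>0);print(b,xs.min(),xs.max(),ys.min(),ys.max())
for y in (ys.min(),ys.max()): print(y,Rm.T@(ray('wrist',[287,y],.075,o)[0]-o['ee_pos']))
print('tcp',proj('wrist',o['ee_pos'],o), 'px of grip top if centred', proj('wrist',o['ee_pos']+Rm@np.array([[.012,.01,-.022],[-.012,.01,-.022],[.037,.01,-.022],[.037,-.01,-.022]]).T.T[0],o))
m,l,b=blobs(p,(22,130,120),(35,255,255),None,20);print(b)
cv2.imwrite('pics/w3.png',cv2.resize(p[180:400,180:400],(600,600))[...,::-1])
E
```

```text
Traceback (most recent call last):
ValueError: zero-size array to reduction operation minimum which has no identity
```

```bash
python3 - <<'E'
from h import *
o=telemetry.get_obs();p,_=snapshot('wrist');Rm=R.from_rotvec(o['tool_rot']).as_matrix()
for lo,hi in(((0,90,30),(9,255,255)),((168,90,30),(179,255,255))):
  m,l,b=blobs(p,lo,hi,(240,180,340,290),5);ys,xs=np.where(m>0);print(b)
  if len(xs):
    print(xs.min(),xs.max(),ys.min(),ys.max())
    for y in (ys.min(),ys.max()): print(y,Rm.T@(ray('wrist',[287,y],.075,o)[0]-o['ee_pos']))
for x in(-.012,.012,.037):print(x,proj('wrist',o['ee_pos']+Rm@np.array([x,.01,-.022]),o))
print('tcp',proj('wrist',o['ee_pos'],o))
cv2.imwrite('pics/w3.png',cv2.resize(p[180:400,180:400],(600,600))[...,::-1])
E
```

```text
[(861, [286.9, 230.2], 1)]
268 306 217 271
217 [ 0.01974802 -0.00058998 -0.0223344 ]
271 [-0.00904623 -0.00064036 -0.02233446]
[]
270 270 223 223
223 [ 0.01665221 -0.0005954  -0.0223344 ]
223 [ 0.01665221 -0.0005954  -0.0223344 ]
-0.012 [[307.53933968 276.02515538]]
0.012 [[308.09241473 231.70136934]]
0.037 [[308.70620748 182.51162863]]
tcp [[288.15735322 240.45994388]]
```

View pics/w3.png

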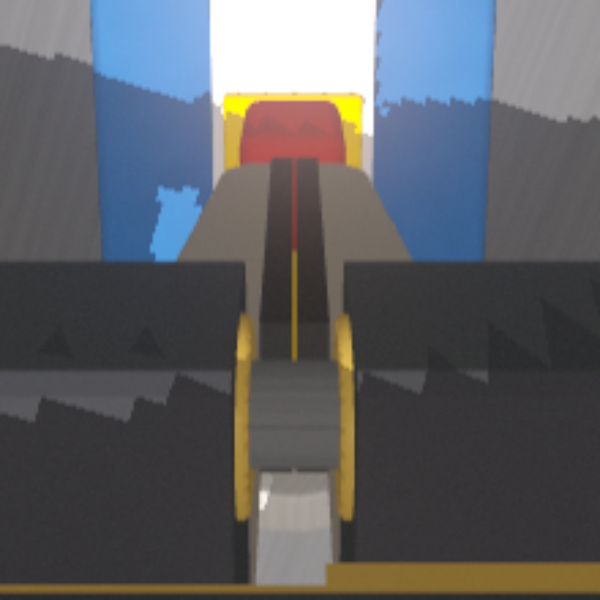

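```bash
python3 - <<'E'
from h import *
o=telemetry.get_obs();p,d=snapshot('wrist');K,Rm,t=cam('wrist',o);Rt=R.from_rotvec(o['tool_rot']).as_matrix()
for u,v in[(287,r) for r in(190,205,213,216,220,224,230,236,242,250,258,264,270,280,290,300)]+[(275,225),(300,225),(270,260),(303,260),(280,245),(294,245),(240,225)]:
    P=t+Rm@(np.linalg.inv(K)@[u,v,1])*d[v,u];print(u,v,p[v,u],round(float(d[v,u]),3),'z',P[2].round(3),'tool',(Rt.T@(P-o['ee_pos'])).round(3))
td=np.load('top0.npy');K,Rm,t=cam('top')
for u,v in[(239,224),(240,225),(257,220),(237,226),(220,231),(268,205),(262,318),(255,322),(240,322)]:
    P=t+Rm@(np.linalg.inv(K)@[u,v,1])*td[v,u];print('top',u,v,P.round(4))
E
```

```text
287 190 [255 255 255] 0.213 z 0.039 tool [ 0.027 -0.001  0.014]
287 205 [255 255 255] 0.214 z 0.04 tool [ 0.018 -0.001  0.012]
287 213 [254 242 236] 0.216 z 0.04 tool [ 0.013 -0.001  0.013]
287 216 [255 215  87] 0.211 z 0.044 tool [ 0.012 -0.001  0.008]
287 220 [180 109 107] 0.2 z 0.055 tool [ 0.013 -0.001 -0.003]
287 224 [181 104 102] 0.192 z 0.064 tool [ 0.013 -0.001 -0.011]
287 230 [176  97  95] 0.183 z 0.073 tool [ 0.012 -0.001 -0.021]
287 236 [185  90  87] 0.183 z 0.074 tool [ 0.01  -0.001 -0.022]
287 242 [136  85  82] 0.172 z 0.085 tool [ 0.01  -0.001 -0.033]
287 250 [131  76  72] 0.17 z 0.088 tool [ 0.007 -0.001 -0.035]
287 258 [126  67  63] 0.17 z 0.089 tool [ 0.004 -0.001 -0.036]
287 264 [121  60  57] 0.169 z 0.09 tool [ 0.001 -0.001 -0.038]
287 270 [113  56  53] 0.17 z 0.09 tool [-0.002 -0.001 -0.037]
287 280 [139 112  38] 0.17 z 0.091 tool [-0.007 -0.001 -0.039]
287 290 [137 110  33] 0.223 z 0.044 tool [-0.035 -0.001  0.009]
287 300 [139 111  30] 0.224 z 0.045 tool [-0.041 -0.001  0.008]
275 225 [162 100  98] 0.191 z 0.065 tool [ 0.013 -0.007 -0.012]
300 225 [181 102 100] 0.191 z 0.066 tool [ 0.013  0.006 -0.013]
270 260 [120 111 103] 0.15 z 0.108 tool [ 0.01  -0.008 -0.055]
303 260 [121 111 102] 0.15 z 0.108 tool [ 0.01   0.006 -0.055]
280 245 [93 81 80] 0.169 z 0.089 tool [ 0.01  -0.004 -0.036]
294 245 [94 82 81] 0.168 z 0.089 tool [ 0.01   0.003 -0.037]
240 225 [ 89 110 151] 0.248 z 0.011 tool [-0.003 -0.033  0.042]
top 239 224 [0.5506 0.1619 0.0755]
top 240 225 [0.5486 0.1597 0.0736]
top 257 220 [0.5648 0.1228 0.0427]
top 237 226 [0.5459 0.1662 0.0756]
top 220 231 [0.5374 0.2079 0.0383]
top 268 205 [0.6013 0.0984 0.0384]
top 262 318 [0.3431 0.1046 0.0428]
top 255 322 [0.3365 0.119  0.0751]
top 240 322 [0.3331 0.1538 0.042 ]
```

Depth shows the grip at the pads (z 0.075, tool x −0.012 to 0.012), yet the fingers report fully closed with no force. I'll reopen and close again step by step, watching the width.

Request:
{"api": "drive_tool", "payload": {
  "deltas": [
    [0,0,0,0,0,0,0],
    [0,0,0,0,0,0,0],
    [0,0,0,0,0,0,0],
    [0,0,0,0,0,0,0]
  ],
  "newtons": 20
}}

```text
clock: 6.9
ee_pos: [0.5504, 0.1628, 0.0527]
tool_rot: [-1.842, -2.545, 0.0]
force: [0.8, -0.1, -0.5]
width: 0.0383
grasp_force: 0.0
```

Request:
{"api": "drive_tool", "payload": {
  "deltas": [
    [0,0,0,0,0,0,-0.6],
    [0,0,0,0,0,0,-0.6],
    [0,0,0,0,0,0,-0.6]
  ]
}}

```text
clock: 7.28
ee_pos: [0.5504, 0.1629, 0.0527]
tool_rot: [-1.842, -2.545, 0.0]
force: [-0.2, 1.3, -0.2]
width: 0.0187
grasp_force: 0.0
```

Request:
{"api": "drive_tool", "payload": {
  "deltas": [
    [0,0,0,0,0,0,-0.75],
    [0,0,0,0,0,0,-0.75],
    [0,0,0,0,0,0,-0.75]
  ]
}}

```text
clock: 7.65
ee_pos: [0.5504, 0.1628, 0.0527]
tool_rot: [-1.842, -2.545, 0.0]
force: [0.7, 0.2, -1.0]
width: 0.0116
grasp_force: 0.0
```

The fingers close through 20 mm without any contact force. I'll test whether the lock follows a small slide along +y.

Request:
{"api": "drive_tool", "payload": {
  "deltas": [
    [0,0,0,0.1,0,0,-0.75],
    [0,0,0,0.1,0,0,-0.75],
    [0,0,0,0,0,0,-0.75],
    [0,0,0,0,0,0,-0.75]
  ]
}}

```text
clock: 8.15
ee_pos: [0.5466, 0.1744, 0.0527]
tool_rot: [1.842, 2.545, -0.0]
force: [1.0, -0.6, 0.9]
width: 0.0115
grasp_force: 0.0
```

```bash
cat > red.py <<'E'
from h import *
o=telemetry.get_obs();p,d=snapshot('wrist');K,Rm,t=cam('wrist',o);Rt=R.from_rotvec(o['tool_rot']).as_matrix()
i=p.astype(int);m=((i[...,0]>1.4*i[...,1])&(i[...,0]>1.4*i[...,2]));m[:,:200]=0;m[:,380:]=0;v,u=np.where(m)
P=t+(Rm@(np.linalg.inv(K)@np.c_[u,v,np.ones(len(u))].T)*d[v,u]).T;T=(P-o['ee_pos'])@Rt
k=(P[:,2]>.05)&(P[:,2]<.078);c=np.array([.5715,.1005,0]);J=(P-c)@Rt
print('n',k.sum(),'red tool x',np.percentile(T[k,0],[2,98]).round(4),'y',np.percentile(T[k,1],[2,98]).round(4),'z',P[k,2].max().round(4),'jig y',np.percentile(J[k,0],[2,98]).round(4))
print(o['ee_pos'].round(4),o['force'],o['width'],o['clock'])
E
python3 red.py
```

```text
n 1275 red tool x [-0.0217  0.0009] y [-0.0064  0.0056] z 0.0759 jig y [0.0562 0.0789]
[0.5466 0.1744 0.0527] [ 0.99884294 -0.56953364  0.89183784] 0.011499347717653676 8.15
```

The lock did not follow. I'll try a real push: lift, go to the nest side, close the fingers, descend, then push along +y.

Request:
{"api": "drive_tool", "payload": {
  "deltas": [
    [0,0,0,0,0,-0.7,-1],
    [0,0,0,-0.4,0,0,-1],
    [0,0,0,-0.4,0,0,-1],
    [0,0,0,0,0,0.4,-1],
    [0,0,0,0,0,0.25,-1],
    [0,0,0,0,0,0,-1],
    [0,0,0,0.1,0,0,-1],
    [0,0,0,0.1,0,0,-1],
    [0,0,0,0.1,0,0,-1],
    [0,0,0,0.1,0,0,-1],
    [0,0,0,0,0,0,-1]
  ]
}}

```text
clock: 9.57
ee_pos: [0.554, 0.152, 0.0558]
tool_rot: [1.841, 2.545, 0.0]
force: [-0.3, -0.0, 0.2]
width: 0.0002
grasp_force: 0.0
```

```bash
python3 red.py
```

```text
n 1558 red tool x [0.0074 0.0243] y [-0.0103  0.0087] z 0.0763 jig y [0.0618 0.0787]
[0.554  0.152  0.0558] [-0.28674924 -0.03431274  0.19812144] 0.00023977911509326854 9.575
```

Finger front is 10 mm inside the block with zero force and an unmoved lock. I'll test whether the fingertips feel the tongue by touching down gently.

Request:
{"api": "drive_tool", "payload": {
  "deltas": [
    [0,0,0,-0.3,0,0,-1],
    [0,0,0,-0.1,0,0,-1],
    [0,0,0,0,0,0.08,-1],
    [0,0,0,0,0,0.05,-1],
    [0,0,0,0,0,0.03,-1],
    [0,0,0,0,0,0.03,-1],
    [0,0,0,0,0,0,-1]
  ]
}}

```text
clock: 10.5
ee_pos: [0.5614, 0.1288, 0.0441]
tool_rot: [-1.842, -2.545, 0.0]
force: [0.3, -1.1, -0.4]
width: 0.0006
grasp_force: 0.0
```

Request:
{"api": "drive_tool", "payload": {
  "deltas": [
    [0,0,0,0,0,0.03,-1],
    [0,0,0,0,0,0.03,-1],
    [0,0,0,0,0,0,-1]
  ]
}}

```text
clock: 10.88
ee_pos: [0.5615, 0.1286, 0.0405]
tool_rot: [-1.842, -2.544, 0.0]
force: [0.5, 0.0, 0.3]
width: 0.0003
grasp_force: 0.0
```

```bash
python3 - <<'E'
from h import *
import plant,inspect
for n in ('top','scene'):
    p,d=snapshot(n);np.save(n+'1.npy',d);cv2.imwrite(f'pics/{n}1.png',p[...,::-1])
o=telemetry.get_obs();print(o)
s=cv2.imread('pics/scene1.png')[190:290,240:370];cv2.imwrite('pics/s1c.png',cv2.resize(s,(780,600),interpolation=cv2.INTER_CUBIC))
print('tcp in scene',proj('scene',o['ee_pos']))
E
```

```text
{'clock': 10.975, 'qpos': array([ 1.55696506e-02,  3.17856572e-01,  1.71630302e+00, -3.54438532e-05,
        1.10744338e+00, -3.01884139e-01]), 'qvel': array([-2.86205775e-04,  1.05410882e-03,  1.58364467e-04, -7.96267530e-05,
        1.44210945e-03, -5.38096034e-04]), 'tau': array([ 7.44653691e-03, -4.09049106e+01, -2.83981097e+01,  6.11552596e-02,
        3.97049531e-02, -1.08228542e-04]), 'ee_pos': array([0.56160333, 0.12864814, 0.04070507]), 'tool_rot': array([ 1.84236620e+00,  2.54464611e+00, -4.95953624e-05]), 'force': array([0.88118603, 0.24185418, 0.23537549]), 'wrist_torque': array([-0.09051617, -0.15091595,  0.04090424]), 'grasp_force': 0.0, 'width': 0.0005346120595003996}
tcp in scene [[298.74306371 230.68486261]]
```

View pics/s1c.png

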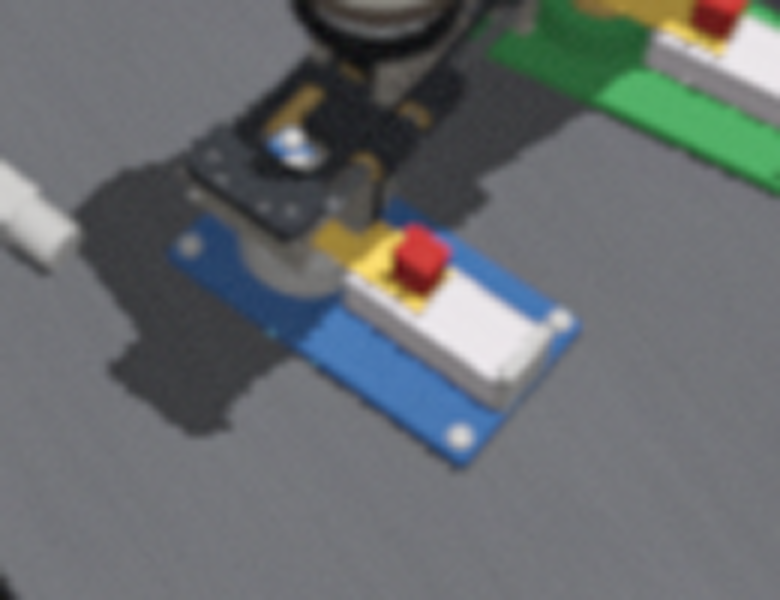

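The scene crop shows the grip block still in its locked place and the fingertips sunk into the tongue. I'll check whether the fingers contact the fixed steel ring/bed, 1 mm at a time.

Request:
{"api": "drive_tool", "payload": {
  "deltas": [
    [0,0,0,0,0,0.02,-1],
    [0,0,0,0,0,0.02,-1],
    [0,0,0,0,0,0,-1]
  ]
}}

```text
clock: 11.35
ee_pos: [0.5615, 0.1287, 0.0381]
tool_rot: [-1.842, -2.544, 0.0]
force: [-0.3, 0.3, -0.1]
width: 0.0004
grasp_force: 0.0
```

Fingers sink into the ring too, with no force, so they make no contact with the jig at all. I'll lift clear and see whether they can hold the cartridge.

Request:
{"api": "drive_tool", "payload": {
  "deltas": [
    [0,0,0,0,0,-0.9,0],
    [0,0,0,0,0,-0.9,0],
    [0,0,0,0,0,-0.9,0],
    [0,0,0,-0.79,-0.5,0,0.5],
    [0,0,0,-0.79,-0.5,0,0.5],
    [0,0,0,-0.79,-0.5,0,0.5],
    [0,0,0,-0.79,-0.5,0,0.5],
    [0,0,0,-0.79,-0.5,0,0.5],
    [0,0,0,-0.79,-0.5,0,0.5],
    [0,0,0,-0.79,-0.5,0,0.5],
    [0,0,0,-0.79,-0.5,0,0.5],
    [0,0,0,0,0,0,0.5]
  ]
}}

```text
clock: 12.85
ee_pos: [0.4507, -0.3096, 0.2002]
tool_rot: [1.849, 2.54, -0.001]
force: [1.1, 0.9, -0.2]
width: 0.0687
grasp_force: 0.0
```

```bash
cat > cart.py <<'E'
from h import *
o=telemetry.get_obs();p,d=snapshot('wrist');K,Rm,t=cam('wrist',o);Rt=R.from_rotvec(o['tool_rot']).as_matrix()
print(o['ee_pos'].round(4),o['width'],o['clock'])
v,u=np.where(d>0);P=t+(Rm@(np.linalg.inv(K)@np.c_[u,v,np.ones(len(u))].T)*d[v,u]).T
C=p[v,u].astype(int);sat=C.max(1)-C.min(1)
near=np.hypot(P[:,0]-.4525,P[:,1]+.308)<.05
for nm,z0,z1,r in(('flange',.026,.033,.062),('necktop',.072,.078,.036),('tip',.082,.088,.010)):
    k=near&(P[:,2]>z0)&(P[:,2]<z1)
    if k.sum()>5:
        (cx,cy),rr=cv2.minEnclosingCircle(P[k,:2].astype(np.float32));print(nm,k.sum(),round(cx,4),round(cy,4),'dia',round(2*rr,4),'mean',P[k,:2].mean(0).round(4),'need tool',(Rt.T@(np.array([cx,cy,.036])-o['ee_pos'])).round(4),'colour',C[k].mean(0).round())
E
python3 cart.py
```

```text
[ 0.4507 -0.3096  0.2002] 0.06866839661757725 12.85
flange 1430 0.4501 -0.3092 dia 0.0622 mean [ 0.448  -0.3027] need tool [ 0.0006 -0.0004  0.1642] colour [191. 183. 181.]
necktop 1044 0.45 -0.309 dia 0.0359 mean [ 0.4499 -0.3084] need tool [ 0.0009 -0.0004  0.1642] colour [242. 238. 237.]
tip 103 0.4501 -0.3091 dia 0.0103 mean [ 0.4501 -0.3088] need tool [ 0.0007 -0.0004  0.1642] colour [253. 220. 121.]
```

The wrist depth gives the cartridge at (0.4500,-0.3091), with flange 62.2, neck 35.9 and tip 10.3 mm, all matching. I'll descend and close gently.

Request:
{"api": "drive_tool", "payload": {
  "deltas": [
    [0,0,0,0,0,0.8,0.5],
    [0,0,0,0,0,0.8,0.5],
    [0,0,0,0,0,0.8,0.5],
    [0,0,0,0,0,0.25,0.5],
    [0,0,0,0,0,0.08,0.5],
    [0,0,0,0,0,0,0.5],
    [0,0,0,0,0,0,-0.1],
    [0,0,0,0,0,0,-0.3],
    [0,0,0,0,0,0,-0.3],
    [0,0,0,0,0,0,-0.3]
  ],
  "newtons": 25
}}

```text
clock: 14.15
ee_pos: [0.4518, -0.3069, 0.0368]
tool_rot: [1.842, 2.545, -0.001]
force: [-1.3, -0.2, 2.0]
width: 0.0348
grasp_force: 25.0
```

The fingers do hold the cartridge (25 N, 35 mm). On the earlier tries the block may have been too low on the fingers: only 22 mm of overlap from the tip. The lock has to come first, so I'll release and try it once more with the fingers deeper, just above the tongue.

Request:
{"api": "drive_tool", "payload": {
  "deltas": [
    [0,0,0,0,0,0,0.5],
    [0,0,0,0,0,0,0.5],
    [0,0,0,0,0,-0.9,0.5],
    [0,0,0,0,0,-0.9,0.5],
    [0,0,0,0.86,0.5,-0.3,0.5],
    [0,0,0,0.86,0.5,0,0.5],
    [0,0,0,0.86,0.5,0,0.5],
    [0,0,0,0.86,0.5,0,0.5],
    [0,0,0,0.86,0.5,0,0.5],
    [0,0,0,0.86,0.5,0,0.2],
    [0,0,0,0.86,0.5,0,0],
    [0,0,0,0.86,0.5,0,0]
  ]
}}

```text
clock: 15.65
ee_pos: [0.5513, 0.1627, 0.1625]
tool_rot: [1.842, 2.545, 0.001]
force: [1.2, -0.6, 0.2]
width: 0.046
grasp_force: 0.0
```

Request:
{"api": "drive_tool", "payload": {
  "deltas": [
    [0,0,0,0,0,0.6,0],
    [0,0,0,0,0,0.6,0],
    [0,0,0,0,0,0.6,0],
    [0,0,0,0,0,0.15,0],
    [0,0,0,0,0,0.06,0],
    [0,0,0,0,0,0,-0.5],
    [0,0,0,0,0,0,-0.7],
    [0,0,0,0,0,0,-0.7],
    [0,0,0,0,0,0,-0.7]
  ],
  "newtons": 15
}}

```text
clock: 16.77
ee_pos: [0.5509, 0.1603, 0.0429]
tool_rot: [-1.842, -2.545, 0.001]
force: [-4.1, -2.0, 6.7]
width: 0.0195
grasp_force: 15.0
```

```bash
python3 red.py
```

```text
n 2238 red tool x [-0.0069  0.0155] y [-0.0098  0.0089] z 0.0764 jig y [0.0564 0.0788]
[0.5509 0.1603 0.0429] [-4.13981497 -2.01165241  6.70864294] 0.01951541960703431 16.775
```

The pads now hold the block (19.5 mm, 15 N). I'll ease up 2 mm off the tongue and slide it out.

Request:
{"api": "drive_tool", "payload": {
  "deltas": [
    [0,0,0,0,0,-0.04,-0.7],
    [0,0,0,0.1,0,0,-0.7],
    [0,0,0,0.15,0,0,-0.7],
    [0,0,0,0.15,0,0,-0.7],
    [0,0,0,0.15,0,0,-0.7],
    [0,0,0,0.1,0,0,-0.7],
    [0,0,0,0.08,0,0,-0.7],
    [0,0,0,0,0,0,-0.7]
  ]
}}

```text
clock: 17.82
ee_pos: [0.5366, 0.2034, 0.0433]
tool_rot: [-1.841, -2.544, -0.0]
force: [4.9, 2.3, -17.1]
width: 0.02
grasp_force: 15.0
```

```bash
python3 red.py
```

```text
n 2228 red tool x [-0.0067  0.0156] y [-0.0098  0.0091] z 0.0774 jig y [0.102  0.1243]
[0.5366 0.2034 0.0433] [  4.86449945   2.3494595  -17.06257227] 0.019956520015075946 17.825
```

Request:
{"api": "drive_tool", "payload": {
  "deltas": [
    [0,0,0,0,0,0.02,-0.7],
    [0,0,0,0.05,0,0,-0.7],
    [0,0,0,0.05,0,0,-0.7],
    [0,0,0,0.03,0,0,-0.7],
    [0,0,0,0,0,0,-0.7],
    [0,0,0,0,0,0,-0.7]
  ]
}}

```text
clock: 18.62
ee_pos: [0.5362, 0.2046, 0.0433]
tool_rot: [1.838, 2.54, -0.01]
force: [5.1, -15.7, -11.1]
width: 0.0197
grasp_force: 15.0
```

```bash
python3 red.py
```

```text
n 2232 red tool x [-0.0076  0.0148] y [-0.0098  0.0091] z 0.0762 jig y [0.1019 0.1243]
[0.5362 0.2046 0.0433] [  5.1307495  -15.73855198 -11.05702457] 0.01965309301425525 18.625
```

The lock is against its stop: a 16 N reaction, the block no longer follows, and its far face is at jig y 124 mm against the expected 125. I'll release, rise and look at the nest from above.

Request:
{"api": "drive_tool", "payload": {
  "deltas": [
    [0,0,0,-0.03,0,0,-0.4],
    [0,0,0,0,0,0,0],
    [0,0,0,0,0,0,0],
    [0,0,0,0,0,-0.5,0],
    [0,0,0,0,0,-0.9,0],
    [0,0,0,-0.6,0,-0.9,0],
    [0,0,0,-0.6,0,-0.3,0],
    [0,0,0,-0.6,0,0,0.5],
    [0,0,0,0,0,0,0.5],
    [0,0,0,0,0,0,0.5]
  ]
}}

```text
clock: 19.92
ee_pos: [0.5685, 0.1074, 0.197]
tool_rot: [-1.842, -2.544, -0.0]
force: [0.0, -0.1, 0.1]
width: 0.0684
grasp_force: 0.0
```

```bash
cat > nest.py <<'E'
from h import *
o=telemetry.get_obs();p,d=snapshot('wrist');K,Rm,t=cam('wrist',o);Rt=R.from_rotvec(o['tool_rot']).as_matrix()
print(o['ee_pos'].round(4),o['clock']);c0=np.array([.5715,.1005,0])
v,u=np.where(d>0);P=t+(Rm@(np.linalg.inv(K)@np.c_[u,v,np.ones(len(u))].T)*d[v,u]).T;C=p[v,u].astype(int)
J=(P-c0)@Rt
k=(np.abs(P[:,2]-.040)<.0025)&(np.hypot(J[:,0],J[:,1])<.045)&(J[:,0]<.028)&(C.max(1)-C.min(1)<60)
# algebraic circle fit of outer edge points by angle
q=P[k,:2]
for _ in range(3):
    c=q.mean(0) if _==0 else c
    r=np.hypot(*(q-c).T);a=np.arctan2(*(q-c).T[::-1]);E=[];I=[]
    for b in np.linspace(-np.pi,np.pi,73)[:-1]:
        s=(a>=b)&(a<b+.0873)
        if s.sum()>4: E.append(q[s][r[s].argmax()]);I.append(q[s][r[s].argmin()])
    for nm,e in(('outer',np.array(E)),('inner',np.array(I))):
        x=np.linalg.lstsq(np.c_[2*e,np.ones(len(e))],(e**2).sum(1),rcond=None)[0];rad=np.sqrt(x[2]+x[:2]@x[:2]);res=np.hypot(*(e-x[:2]).T)-rad
        if nm=='outer': c=x[:2]
    # only print last
        if _==2: print(nm,x[:2].round(4),'r',rad.round(4),'res',res.std().round(4),len(e))
g=(C[:,0]>1.6*C[:,1])&(C[:,0]>1.6*C[:,2])&(np.abs(P[:,2]-.075)<.003)&(np.abs(J[:,1])<.03)
if g.sum()>20:
    gc=P[g].mean(0);print('grip top',g.sum(),gc.round(4),'dist to nest',np.hypot(*(gc[:2]-c)).round(4),'jig y ext',np.percentile(((P[g][:,:2]-c)@Rt[:2,0]),[2,98]).round(4))
y=(C[:,0]>100)&(C[:,2]<.5*C[:,0])&(C[:,1]>.7*C[:,0])&(np.abs(P[:,2]-.0445)<.003)&(np.abs(J[:,1])<.03)
if y.sum()>20: print('tongue near end jig y',np.percentile((P[y][:,:2]-c)@Rt[:2,0],[1,99]).round(4))
cv2.imwrite('pics/nest.png',p[...,::-1])
E
python3 nest.py
```

```text
[0.5685 0.1074 0.197 ] 19.925
outer [0.5706 0.0986] r 0.0327 res 0.0014 72
inner [0.5703 0.0996] r 0.0232 res 0.0003 72
grip top 660 [0.5352 0.2067 0.074 ] dist to nest 0.1137 jig y ext [0.1025 0.125 ]
tongue near end jig y [0.0475 0.1238]
```

View pics/nest.png

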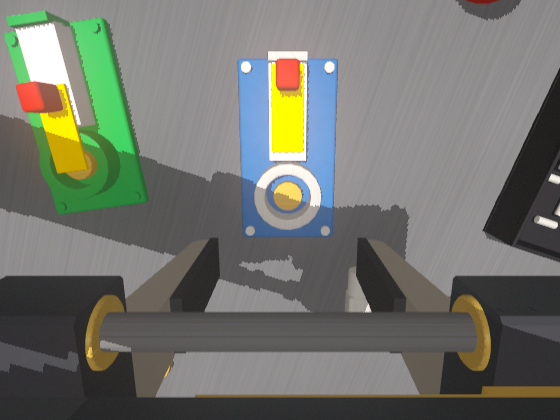

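The nest is fully open, with the ring at (287,195) and the grip at the far stop block, (288,73). The bore centre measures (0.5703,0.0996) with dia 46.4. Next is the cartridge.

Request:
{"api": "drive_tool", "payload": {
  "deltas": [
    [0,0,0,-0.74,-0.5,0,0.5],
    [0,0,0,-0.74,-0.5,0,0.5],
    [0,0,0,-0.74,-0.5,0,0.5],
    [0,0,0,-0.74,-0.5,0,0.5],
    [0,0,0,-0.74,-0.5,0,0.5],
    [0,0,0,-0.74,-0.5,0,0.5],
    [0,0,0,-0.74,-0.5,0,0.5],
    [0,0,0,-0.74,-0.5,0,0.5],
    [0,0,0,0,0,0,0.5],
    [0,0,0,0,0,0,0.5]
  ]
}}

```text
clock: 21.22
ee_pos: [0.4522, -0.3044, 0.1969]
tool_rot: [-1.841, -2.545, -0.001]
force: [0.9, 0.5, -0.2]
width: 0.0692
grasp_force: 0.0
```

```bash
python3 cart.py
```

```text
[ 0.4522 -0.3044  0.1969] 0.06916960997529688 21.225
flange 1414 0.45 -0.309 dia 0.062 mean [ 0.4481 -0.3019] need tool [-0.0039 -0.0035  0.1608] colour [192. 184. 182.]
necktop 1060 0.45 -0.3088 dia 0.0356 mean [ 0.4498 -0.3082] need tool [-0.0036 -0.0035  0.1608] colour [239. 235. 234.]
tip 107 0.45 -0.309 dia 0.0106 mean [ 0.4501 -0.3089] need tool [-0.0039 -0.0035  0.1608] colour [253. 220. 121.]
```

Request:
{"api": "drive_tool", "payload": {
  "deltas": [
    [0,0,0,-0.06,-0.06,0.8,0.5],
    [0,0,0,0,0,0.8,0.5],
    [0,0,0,0,0,0.8,0.5],
    [0,0,0,0,0,0.2,0.5],
    [0,0,0,0,0,0.07,0.5],
    [0,0,0,0,0,0,0.3],
    [0,0,0,0,0,0,-0.1],
    [0,0,0,0,0,0,-0.4],
    [0,0,0,0,0,0,-0.4],
    [0,0,0,0,0,0,-0.4],
    [0,0,0,0,0,0,-0.4]
  ],
  "newtons": 50
}}

```text
clock: 22.65
ee_pos: [0.45, -0.3109, 0.0376]
tool_rot: [1.842, 2.543, -0.0]
force: [0.6, -0.1, 4.8]
width: 0.0347
grasp_force: 50.0
```

```bash
python3 cart.py
```

```text
[ 0.45   -0.3109  0.0376] 0.034734842395340006 22.65
flange 3198 0.4496 -0.3088 dia 0.0617 mean [ 0.445  -0.2947] need tool [0.0021 0.0002 0.0016] colour [201. 192. 191.]
necktop 3950 0.4469 -0.3023 dia 0.0603 mean [ 0.4485 -0.3075] need tool [ 0.0091 -0.0004  0.0016] colour [197. 188. 185.]
tip 820 0.4467 -0.3022 dia 0.0622 mean [ 0.448  -0.3068] need tool [ 0.0093 -0.0004  0.0016] colour [144. 125.  88.]
```

Held firmly at 50 N. The cartridge axis is 2 mm along tool +x from the TCP. I'll lift 10 cm and carry it over the nest.

Request:
{"api": "drive_tool", "payload": {
  "deltas": [
    [0,0,0,0,0,-0.4,-0.4],
    [0,0,0,0,0,-0.7,-0.4],
    [0,0,0,0.584,0.404,-0.5,-0.4],
    [0,0,0,0.584,0.404,0,-0.4],
    [0,0,0,0.584,0.404,0,-0.4],
    [0,0,0,0.584,0.404,0,-0.4],
    [0,0,0,0.584,0.404,0,-0.4],
    [0,0,0,0.584,0.404,0,-0.4],
    [0,0,0,0.584,0.404,0,-0.4],
    [0,0,0,0.584,0.404,0,-0.4],
    [0,0,0,0.584,0.404,0,-0.4],
    [0,0,0,0.584,0.404,0,-0.4]
  ]
}}

```text
clock: 24.2
ee_pos: [0.5689, 0.0994, 0.1308]
tool_rot: [-1.841, -2.542, 0.004]
force: [1.6, -0.1, -4.2]
width: 0.0347
grasp_force: 50.0
```

Request:
{"api": "drive_tool", "payload": {
  "deltas": [
    [0,0,0,0,0,0.3,-0.4],
    [0,0,0,0,0,0.1,-0.4],
    [0,0,0,0,0,0,-0.4],
    [0,0,0,0,0,0,-0.4]
  ]
}}

```text
clock: 24.7
ee_pos: [0.5705, 0.0973, 0.1092]
tool_rot: [1.844, 2.543, 0.0]
force: [0.6, 0.3, -4.2]
width: 0.0344
grasp_force: 50.0
```

```bash
cat > hand.py <<'E'
from h import *
o=telemetry.get_obs();p,d=snapshot('wrist');K,Rm,t=cam('wrist',o);Rt=R.from_rotvec(o['tool_rot']).as_matrix()
print(o['ee_pos'].round(4),o['force'].round(1),o['wrist_torque'].round(2),o['width'],o['clock'],np.degrees(np.arccos(-Rt[2,2])).round(2))
v,u=np.where(d>0);P=t+(Rm@(np.linalg.inv(K)@np.c_[u,v,np.ones(len(u))].T)*d[v,u]).T;T=(P-o['ee_pos'])@Rt;C=p[v,u].astype(int)
for z in(-.0005,.0025,.0055,.0085,.0115,.0145,.0175):
    k=(np.abs(T[:,2]-z)<.0015)&(np.hypot(T[:,0],T[:,1])<.038)
    if k.sum()>10:
        (cx,cy),r=cv2.minEnclosingCircle(T[k,:2].astype(np.float32));print(z,k.sum(),'c',round(cx,4),round(cy,4),'dia',round(2*r,4))
Jt=(np.array([.5703,.0996,.04])-o['ee_pos'])@Rt;print('nest in tool',Jt.round(4))
cv2.imwrite('pics/hand.png',p[...,::-1])
E
python3 hand.py
```

```text
[0.5705 0.0973 0.1092] [ 0.6  0.3 -4.2] [-0.05 -0.11 -0.01] 0.03435115857803479 24.7 0.02
-0.0005 71 c 0.0078 0.0005 dia 0.034
0.0025 64 c 0.0077 0.0002 dia 0.034
0.0055 203 c 0.0059 0.0017 dia 0.0569
0.0085 2946 c 0.0025 0.0002 dia 0.0617
0.0115 81 c 0.0103 -0.0002 dia 0.0562
0.0145 41 c 0.0189 -0.0005 dia 0.051
nest in tool [0.0023 0.0006 0.0692]
```

View pics/hand.png

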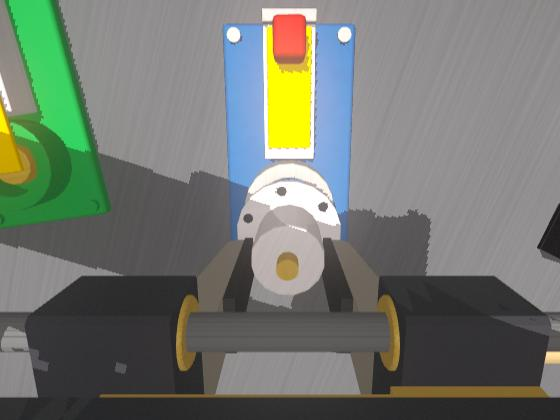

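Cartridge axis at tool (2.4,0.2) mm against the nest at (2.3,0.6) mm: aligned, upright, lock clear. I'll descend to the plunger slowly.

Request:
{"api": "drive_tool", "payload": {
  "deltas": [
    [0,0,0,0,0.006,0.25,-0.4],
    [0,0,0,0,0,0.2,-0.4],
    [0,0,0,0,0,0.06,-0.4],
    [0,0,0,0,0,0.04,-0.4],
    [0,0,0,0,0,0.03,-0.4],
    [0,0,0,0,0,0.03,-0.4],
    [0,0,0,0,0,0,-0.4]
  ]
}}

```text
clock: 25.62
ee_pos: [0.5707, 0.0983, 0.0724]
tool_rot: [1.842, 2.545, 0.0]
force: [0.0, -0.0, -4.5]
width: 0.0344
grasp_force: 50.0
```

Inside the ring with no side load. Pressing now, 1.5–2 mm per row.

Request:
{"api": "drive_tool", "payload": {
  "deltas": [
    [0,0,0,0,0,0.03,-0.4],
    [0,0,0,0,0,0.03,-0.4],
    [0,0,0,0,0,0.03,-0.4],
    [0,0,0,0,0,0.03,-0.4],
    [0,0,0,0,0,0.03,-0.4],
    [0,0,0,0,0,0,-0.4]
  ]
}}

```text
clock: 26.38
ee_pos: [0.5712, 0.0983, 0.0636]
tool_rot: [1.842, 2.544, 0.001]
force: [-0.1, -0.3, 4.0]
width: 0.0347
grasp_force: 50.0
```

Request:
{"api": "drive_tool", "payload": {
  "deltas": [
    [0,0,0,0,0,0.03,-0.4],
    [0,0,0,0,0,0.03,-0.4],
    [0,0,0,0,0,0.02,-0.4],
    [0,0,0,0,0,0,-0.4]
  ]
}}

```text
clock: 26.88
ee_pos: [0.5712, 0.0983, 0.0591]
tool_rot: [1.842, 2.544, 0.001]
force: [-1.9, -1.2, 6.1]
width: 0.0343
grasp_force: 50.0
```

Request:
{"api": "drive_tool", "payload": {
  "deltas": [
    [0,0,0,0,0,0.02,-0.4],
    [0,0,0,0,0,0.02,-0.4],
    [0,0,0,0,0,0.015,-0.4],
    [0,0,0,0,0,0,-0.4]
  ]
}}

```text
clock: 27.38
ee_pos: [0.5713, 0.0983, 0.056]
tool_rot: [1.842, 2.544, 0.001]
force: [-1.0, -1.0, 6.7]
width: 0.0344
grasp_force: 50.0
```

Request:
{"api": "drive_tool", "payload": {
  "deltas": [
    [0,0,0,0,0,0.015,-0.4],
    [0,0,0,0,0,0.01,-0.4],
    [0,0,0,0,0,0,-0.4]
  ]
}}

```text
clock: 27.75
ee_pos: [0.5716, 0.0983, 0.0556]
tool_rot: [1.841, 2.544, 0.001]
force: [-2.6, -0.2, 13.0]
width: 0.0346
grasp_force: 50.0
```

The force jumps as travel stops at 0.0556, the expected seat height. I'll add a little firm pressure.

Request:
{"api": "drive_tool", "payload": {
  "deltas": [
    [0,0,0,0,0,0.012,-0.4],
    [0,0,0,0,0,0,-0.4],
    [0,0,0,0,0,0,-0.4],
    [0,0,0,0,0,0,-0.4]
  ]
}}

```text
clock: 28.25
ee_pos: [0.5717, 0.0984, 0.0556]
tool_rot: [1.841, 2.544, 0.002]
force: [-4.5, 0.0, 16.0]
width: 0.0344
grasp_force: 50.0
```

```bash
python3 hand.py; python3 - <<'E'
from h import *
o=telemetry.get_obs();p,d=snapshot('wrist');K,Rm,t=cam('wrist',o)
v,u=np.where(d>0);P=t+(Rm@(np.linalg.inv(K)@np.c_[u,v,np.ones(len(u))].T)*d[v,u]).T
r=np.hypot(P[:,0]-.5703,P[:,1]-.0996);C=p[v,u].astype(int)
k=(r>.020)&(r<.030)&(P[:,2]>.035)&(P[:,2]<.056);print('flange top z',k.sum(),np.median(P[k,2]).round(4))
s=p[...,0].astype(int);J=(P-np.array([.5703,.0996,0]))@R.from_rotvec(o['tool_rot']).as_matrix()
g=(C[:,0]>1.6*C[:,1])&(C[:,0]>1.6*C[:,2])&(np.abs(J[:,1])<.02)&(np.abs(P[:,2]-.074)<.004);print('grip jig y',g.sum(),np.percentile(J[g,0],[2,98]).round(4) if g.sum() else '')
E
```

```text
[0.5717 0.0984 0.0556] [-4.5  0.  16. ] [-0.17  1.29  0.03] 0.03438889502970137 28.25 0.11
-0.0005 61 c 0.0077 0.0 dia 0.034
0.0025 71 c 0.0079 -0.0003 dia 0.0339
0.0055 238 c 0.0067 0.0006 dia 0.0583
0.0085 2936 c 0.0024 -0.0002 dia 0.062
0.0115 74 c 0.0098 -0.002 dia 0.0597
0.0145 242 c 0.0027 -0.0011 dia 0.0664
0.0175 649 c 0.0019 -0.001 dia 0.0678
nest in tool [ 0.0016 -0.001   0.0156]
flange top z 2431 0.0475
grip jig y 1724 [0.1012 0.1164]
```

Request:
{"api": "drive_tool", "payload": {
  "deltas": [
    [0,0,0,0,0,0.02,-0.4],
    [0,0,0,0,0,0,-0.4],
    [0,0,0,0,0,0,-0.4],
    [0,0,0,0,0,0,-0.4]
  ]
}}

```text
clock: 28.85
ee_pos: [0.572, 0.0984, 0.0554]
tool_rot: [1.841, 2.544, 0.002]
force: [-7.8, 0.2, 21.8]
width: 0.0343
grasp_force: 50.0
```

Seated firmly: hard stop, about 26 N down against the 12 N spring, flange top at 48 mm. Handing in.

```bash
python3 -c "
from plant import ticket
print(ticket.job_done())"
```

```text
the job is handed in; nothing more can be done
None
```

The lock is slid out to its end stop, and the cartridge is held pressed down with its flange seated on the steel ring (about 26 N against the 12 N spring); the job was handed in at 28.9 s. In early failed tries the fingers passed through the lock and ring with no measured force, and I briefly gripped and released the cartridge where it stood before the lock was opened.

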